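# Run the phone under the inspection camera on the braked slide

### The arm

A 7-joint arm with a two-finger parallel gripper is mounted at the origin on the work surface. World frame = base frame: x ahead of the robot, y to its left, z up, the work surface at z = 0. Lengths are in m, angles in rad, forces in N, time in s.
With the tool pointing down it reaches from about 0.425 to 0.95 m from the base axis. Payload 4.7 kg.
Tool frame: the origin (TCP) lies at the very end of the fingers, on their centre line; the grasp point (between the pads) lies 19 mm behind it; z points along the fingers, y is the line along which they close (so a half turn about z gives the same grasp; the last joint's range is limited). The gripper opens to 85 mm and grips with 20 to 120 N. Pads are 22 mm wide; open, the fingers measure 114 mm over their backs; the gripper's body (76 mm by 85 mm) begins 54 mm behind the grasp point. The pads swing forward as they close: fully open they stand 13 mm farther back than shut.
Start: joints at [-1.205, 0.469, -0.049, 1.532, 0.024, 1.141, -0.082], TCP at [0.26, 0.623, 0.231] pointing down, gripper open.
Joint ranges: [-2.59, 2.59], [-0.33, 1.99], [-1.39, 1.29], [0.1, 2.45], [-1.04, 4.18], [0.21, 1.99], [-2.66, 2.66]. Speed limits (rad/s): [2.57, 2.57, 3.14, 3.14, 3.14, 3.14, 3.14].

### API

Orientations are given as a unit quaternion [x, y, z, w].
In Python, from rig import ctrl gives the robot as it stands. The module is installed in compiled form; this text tells all that it offers.
- The arm moves only by the tool step_arm, never from a script. Its arguments are lists of equal length, an entry for each row: "jaw": the closure, from -1 (fully open) to 1 (shut); "slide": the shift along the tool's x, y, z in m, a list of three; "roll": the turn about the tool's z in rad. A call has 1 to 20 rows; each row is the pose to reach, as a shift and turn from the pose commanded when the call began, along the tool's axes at that moment; what a row does not reach only later rows make up. A row lasts 1/8 s, in which the tool goes at most 62.5 mm and 10.7 degrees, less where a joint would pass 70% of its speed; a pose out of reach is approached as far as the arm can. A call with a gripper value outside its range is refused whole. The fingers move at their own pace and stop on an object; "squeeze" is the grip in N (left out, the last holds). Time passes only in rows, so rows that repeat a pose let the fingers close. It gives the time, the measured TCP pose, the force, the opening and the grip force at its end, in the units of the state.
- ctrl.read_state(): the state, without advancing time (a new reading comes with each control period).
- ctrl.get_image(name): name is "side" or "top" or "wrist"; returns (picture, depth): 420x560x3 uint8, blue, green, red; 420x560 float32, m along the optical axis (not along the pixel's ray), 0 where there is no reading.
- ctrl.get_calibration(name): a dict with "K" (3x3 intrinsics, pixels), "origin" and "orientation" of the camera in the world. Camera axes: x right, y down, z forward; pixel columns grow to the right and rows downward; lengths in m; the calibration is good to about 2 mm. A picture is of the moment at which its call begins: read the wrist's pose just before it. get_calibration takes no time and is no camera call; for the wrist camera it gives the pose at the moment of the call.
- ctrl.hand_in(): hands the job in; it is judged then, once.
The state is a dict: "clock": time; "joint_positions": joint angles; "qd": joint speeds; "tau": joint torques, N m; "position": TCP position; "orientation": TCP orientation; "ft_force": force on the tool from outside, world axes, zero at the start; "wrist_torque": the same for the moment, N m; "gripper_width": finger opening in m; "grip_force": force on a finger pad.
Only numpy, scipy, OpenCV 4.12 (cv2) and the standard library are available. Lean on these libraries where they do the work, as an engineer would, in place of code of your own. Each camera call takes 0.05 s, during which the arm holds its last target. There are 200 camera calls.

### The job

Push the red brake lever on the phone carriage down onto its rail, then push the carriage out by its yellow sprung paddle only, gently so that the paddle is never squeezed to the end of its give, until the brake drops into its hidden notch and locks. Take your hand off and leave it locked for at least three seconds while the camera takes its picture. Then flick the lever right up so that the carriage runs back home by itself with the phone still in its nest, and leave the other things on the bench alone.

Things in the scene. Friction and masses are not known exactly. Their poses are not given: they have to be found in the camera images.
- rig: Inspection slide, screwed down: base 200 x 360 x 12 mm. Origin: centre of its underside. Carriage is pushed out to its +y; lever side is -x; a camera 220 mm high stands at x +90 to +145, y +35 to +105 mm. Lock rail with a black brush strip hiding the notch: x -105 to -77 mm, top 35 mm up; the bench is clear in front of it.
- carriage (a joint): Carriage travel, m: 0 home, 0.135 far end. A weak damped spring (2 to 3.5 N) draws it home. With the brake riding on the rail it takes 5 to 8 N to push. The unseen lock notch lies between 0.055 and 0.125, with 5 mm of play. Once locked it stops dead and must not be forced on.
- lever (a joint): Brake lever, rad: 0 up (raised 40 degrees), 0.70 fully down, locked, level. Sprung over centre: below 0.28 springs up, beyond springs down. Away from the notch it stops at about 0.5, its tooth riding on the rail, and stays there by itself; at the notch it drops to 0.70 by itself. At the pedal about 9 N pushes it down, 13 N lifts it from locked.
- paddle (a joint): Give of the sprung paddle, m: 0 free, 0.012 at its end. It gives 1 mm for every 2.5 N of push, so 12.5 N is 5 mm. It must stay below 0.009 (22 N) throughout.
- pedal (a point): Middle of the red pedal at the lever's free end: 42 mm long x 24 mm wide (along the slide) x 10 mm thick; this point is 66 mm from the hinge line, half-way through the thickness. Level and locked it is 46 mm above the bench with open space beside, beyond and below it.
- lever_hinge (a point): Point on the lever's hinge line, in the lever's mid plane, 46 mm above the bench; travels with the carriage. The lever points from here towards the slide's -x.
- paddle_face (a point): Middle of the face to push on the yellow paddle: upright plate 50 mm wide (along the slide's x) and 50 mm high, its face looking to the slide's -y. This point is 68 mm above the bench, 20 mm below the paddle's top edge, and moves with the paddle.
- nest (a point): Middle of the floor of the blue-rimmed phone nest (78 x 154 mm inside, rim 10 mm high, floor 36 mm above the bench); travels with the carriage.
- phone_center (a point): Middle of the black phone 74 x 150 x 9 mm that lies in the nest. Leave it there.
- screwdriver: Green-handled screwdriver, 170 mm, lying beyond the far (+y) end of the slide. Origin: underside or middle. To be left alone.
- tape_roll: Red roll of tape, 84 mm across, 22 mm high, lying flat behind the slide. Origin: underside or middle. To be left alone.
- flux_bottle: Bottle with blue label, 56 mm across, 130 mm high, left on the bench. Origin: underside or middle. To be left alone.
- parts_box: Black and yellow box 110 x 150 x 50 mm, left on the bench. Origin: underside or middle. To be left alone.
- hub: White flat box 120 x 120 x 28 mm, right on the bench. Origin: underside or middle. To be left alone.
- battery_pack: Black flat battery 50 x 90 x 12 mm, right on the bench. Origin: underside or middle. To be left alone.
- marker_pen: White pen with blue cap, 130 mm, lying on the bench before the lock rail. Origin: underside or middle. To be left alone.
Not all that is in view belongs to the job. What is shaped like the part that bears phone_center but blue or purple is not meant.

How it is judged:
On the way:
1. the carriage stands locked under the camera, lever fully down in the notch, hands off, for about three seconds (value of joint lever above 0.64 rad and value of joint carriage above 0.05 m and contact force between the fingers and rig below 0.5 N), for 2.7 s.
At the end, for the whole second after the job is handed in: The lever is fully up (within 0.06 rad), the carriage is back home (within 5 mm), the phone lies at rest in its nest (centre within 6 mm of the nest's, flat on its floor) (value of joint lever below 0.06 rad and value of joint carriage below 0.005 m and horizontal distance between phone_center and nest below 0.006 m and z of phone_center in the frame of rig between 0.036 and 0.046 m and linear speed of phone below 0.02 m/s); the robot touches nothing.
It fails at once if the paddle is squeezed to the end of its give (over 9 mm, 22 N) (value of joint paddle above 0.009 m).
It fails at once if the carriage is pushed out by anything but its sprung paddle (contact force between the fingers and rig above 1 N and velocity of joint carriage above 0.01 m/s and value of joint carriage between 0.012 and 0.05 m and value of joint paddle below 0.0005 m).
It fails at once if the phone is lifted out of or thrown from its nest (distance between phone_center and nest above 0.02 m).
It fails at once if another thing on the bench is shifted by more than 20 mm (distance of any of screwdriver, tape_roll, flux_bottle, parts_box, hub, battery_pack, marker_pen from where it was at the start of the episode above 0.02 m).
It also fails if it takes over 59 s, if anything falls off the work surface, if the arm or the gripper's body presses on something with over 40 N, if the wrist force passes 120 N, or if a joint passes its speed limit or range.

## Working session

There is one attempt and no reset: what is moved stays moved. The work goes in short steps, Python scripts to look and compute and a tool call to move; the robot and the scene stay as the last step left them, time stands still between calls to the robot, and variables do not carry over. Pictures are saved under pics/ and viewed, at most 10 in all, crops included, and the job is handed in when it is done.

Besides the shell and the picture viewer there is one more tool, called after "Emit:" as name([rows], argument=value, ...), one row to a line, values as JSON. step_arm: Moves the arm, as the interface text tells. Its arguments: {"type":"object","properties":{"jaw":{"type":"array","items":{"type":"number"}},"slide":{"type":"array","items":{"type":"array","items":{"type":"number"}}},"roll":{"type":"array","items":{"type":"number"}},"squeeze":{"type":"number"}},"required":["jaw","slide","roll"]}

```bash
mkdir -p pics
cat > h.py <<'E'
import numpy as np,cv2
from scipy.spatial.transform import Rotation as R
from rig import ctrl
def grab(n):
    c=ctrl.get_calibration(n); im,d=ctrl.get_image(n)
    np.savez(f'{n}.npz',im=im,d=d,K=c['K'],o=c['origin'],q=c['orientation']); return im,d
def cloud(n):
    z=np.load(f'{n}.npz'); d=z['d']; v,u=np.mgrid[:420,:560]; K=z['K']
    p=np.stack([(u-K[0,2])/K[0,0]*d,(v-K[1,2])/K[1,1]*d,d],-1)
    return z['im'],d,p@R.from_quat(z['q']).as_matrix().T+z['o']
E
python3 - <<'E'
from h import *
ims=[]
for n in ('side','top'):
    im,d=grab(n); cv2.imwrite(f'pics/{n}1.png',cv2.resize(im,(784,588)))
    c=ctrl.get_calibration(n); print(n,np.round(c['origin'],3),np.round(R.from_quat(c['orientation']).as_matrix(),2).tolist(),c['K'][0][0], (d==0).mean())
s=ctrl.read_state(); print(s)
E
```

```text
side [ 0.213 -0.93   0.874] [[0.95, -0.19, 0.23], [-0.3, -0.61, 0.74], [0.0, -0.77, -0.64]] 472.0348681334763 0.003971088435374149
top [ 0.185 -0.012  1.517] [[0.02, -0.97, 0.22], [-1.0, -0.02, 0.0], [0.0, -0.22, -0.98]] 452.38584683077835 0.004009353741496599
{'clock': 0.1, 'joint_positions': array([-1.20492459,  0.46938605, -0.04859316,  1.53356394,  0.02407707,
        1.14101014, -0.08233502]), 'qd': array([-7.50950506e-06, -1.67548407e-03, -1.49612271e-03, -3.54588286e-03,
       -2.26038182e-04, -3.22514579e-04, -6.51320998e-04]), 'tau': array([ 4.38140441e-04, -5.11517823e+01, -4.72744473e-02, -2.38389552e+01,
        1.07313393e-02,  4.34389294e-03,  1.44806825e-05]), 'position': array([0.25938427, 0.62260589, 0.23035378]), 'orientation': array([ 1.96115082e-01,  9.80580481e-01, -8.78091787e-04, -1.54119493e-04]), 'ft_force': array([-0.31102106,  0.26076394,  0.17829779]), 'wrist_torque': array([ 0.04139824, -0.03033898, -0.01110022]), 'grip_force': 0.0, 'gripper_width': 0.08542511406915745}
```

View pics/side1.png

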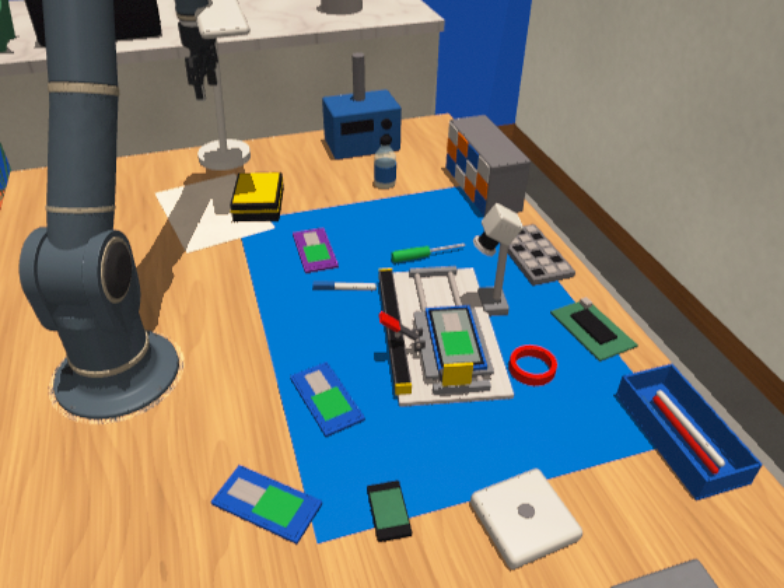

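View pics/top1.png

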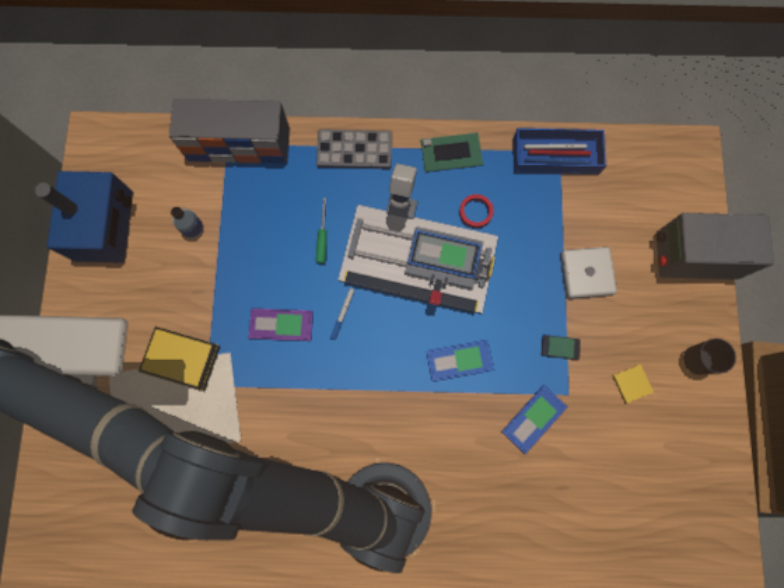

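Side view (784x588): the rig is at about (450,330), with the red lever at (398,325), the yellow paddle at (457,373), the black rail from (385,270) to (402,390), the camera at (500,250) and the pen at (345,287). Top view: the rig is centred near (420,258), the lever pedal is at (436,297) and the paddle is at (490,266).

The phone candidates are the one in the nest (445,252, top view), the blue ones at (460,360) and (535,420), and the purple one at (281,324). The one in the rig's nest is meant, because it is black-rimmed and sits in the nest.

Run:
```python
from h import *
np.set_printoptions(precision=4,suppress=True)
im,d,P=cloud('top'); hsv=cv2.cvtColor(im,cv2.COLOR_BGR2HSV)
roi=np.zeros((420,560),bool); roi[140:230,235:362]=1
x,y,z=P[...,0],P[...,1],P[...,2]
notblue=~((hsv[...,0]>95)&(hsv[...,0]<125)&(hsv[...,1]>120))
m=roi&(hsv[...,1]<60)&(hsv[...,2]>130)&(z<.022)&(z>.003)
pts=P[m][:,:2].astype(np.float32); print('base n',len(pts),'z',np.median(P[m][:,2]))
m2=roi&notblue&(z>.004)&(z<.06)
mm=cv2.morphologyEx(m2.astype(np.uint8),cv2.MORPH_OPEN,np.ones((3,3))).astype(bool)
def rect(p): 
    r=cv2.minAreaRect((p*1000).astype(np.float32)); return r
print('base rect',rect(pts))
def yaw(m,name):
    p=P[m]; r=rect(p[:,:2]); print(name,len(p),'rect',r,'mean',p.mean(0),'zmax',np.percentile(p[:,2],[5,50,95]))
H,S,V=cv2.split(hsv)
for n in('top','side'):
    im,d,P=cloud(n); H,S,V=cv2.split(cv2.cvtColor(im,cv2.COLOR_BGR2HSV)); x,y,z=P[...,0],P[...,1],P[...,2]
    roi=np.zeros((420,560),bool)
    if n=='top': roi[130:235,235:362]=1
    else: roi[180:292,262:372]=1
    yaw(roi&((H<6)|(H>174))&(S>150)&(V>60)&(z>.03),n+' red')
    yaw(roi&(H>18)&(H<34)&(S>130)&(z>.04),n+' yellow paddle')
    yaw(roi&(H>18)&(H<34)&(S>130)&(z<.04),n+' yellow rail')
    yaw(roi&(V<60)&(z>.028)&(z<.045)&(x<.50),n+' rail black')
    yaw(roi&(S<60)&(V>130)&(z<.022)&(z>.003),n+' base')
    c=np.hstack([cv2.resize(im[195:290,255:370] if n=='side' else im[130:235,235:362],(400,360),interpolation=cv2.INTER_CUBIC)])
    cv2.imwrite(f'pics/c_{n}.png',c)
cv2.imwrite('pics/crop1.png',np.hstack([cv2.imread('pics/c_side.png'),cv2.imread('pics/c_top.png')]))
```

```text
base n 2467 z 0.011522744878903923
base rect ((547.186767578125, -56.32707214355469), (361.48382568359375, 301.0843200683594), 78.25387573242188)
top red 55 rect ((338.14501953125, -65.22651672363281), (20.667221069335938, 323.8748474121094), 74.5553207397461) mean [ 0.4673 -0.1004  0.1462] zmax [0.0813 0.0955 0.1083]
top yellow paddle 14 rect ((557.2401733398438, -233.78152465820312), (2.4966766834259033, 42.06964111328125), 78.42704010009766) mean [ 0.5556 -0.2335  0.0851] zmax [0.0761 0.0853 0.091 ]
top yellow rail 2 rect ((536.3486328125, 108.8650131225586), (14.06417179107666, 0.0), 168.32362365722656) mean [0.5363 0.1089 0.0382] zmax [0.038  0.0382 0.0385]
top rail black 8 rect ((478.13677978515625, -105.40853118896484), (178.3942108154297, 0.6649093627929688), 78.10501861572266) mean [ 0.4759 -0.1161  0.0291] zmax [0.0281 0.0286 0.0316]
top base 2467 rect ((547.186767578125, -56.3270263671875), (361.48394775390625, 301.0843200683594), 78.25389099121094) mean [ 0.6043 -0.0289  0.0116] zmax [0.0057 0.0115 0.0173]
side red 128 rect ((489.420166015625, -73.90650939941406), (103.79228210449219, 34.954158782958984), 73.08843994140625) mean [ 0.4795 -0.1061  0.0887] zmax [0.0338 0.0917 0.1039]
side yellow paddle 328 rect ((385.3240051269531, -555.812255859375), (822.85009765625, 49.955997467041016), 61.78401565551758) mean [ 0.552  -0.2467  0.0763] zmax [0.0442 0.0673 0.0876]
side yellow rail 120 rect ((504.5864562988281, -69.09538269042969), (111.15543365478516, 352.95037841796875), 3.661364793777466) mean [ 0.4838 -0.1711  0.029 ] zmax [0.0162 0.0313 0.0376]
side rail black 310 rect ((491.994140625, -105.98653411865234), (196.06643676757812, 25.946191787719727), 78.20579528808594) mean [ 0.4842 -0.1427  0.0323] zmax [0.0296 0.0322 0.0352]
side base 2613 rect ((652.095703125, -70.43617248535156), (391.3741455078125, 348.3332214355469), 83.90350341796875) mean [ 0.6057 -0.0722  0.0115] zmax [0.0082 0.0112 0.0163]
```

View pics/crop1.png

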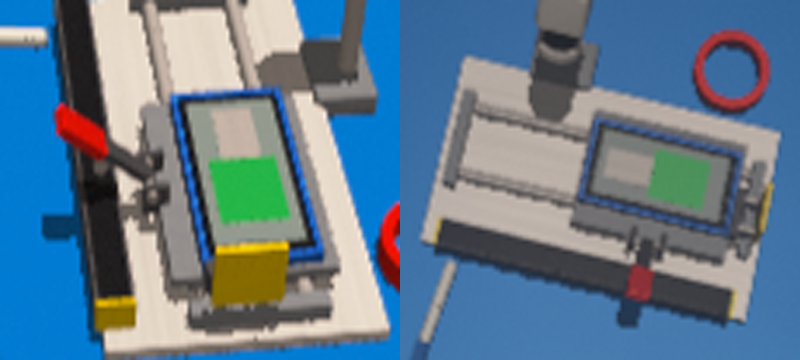

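The crop shows the black-rimmed phone in the blue-rimmed nest. The raised red pedal is at (80,130) in the left half and (640,282) in the right, and the yellow paddle is at (250,272).

Run:
```python
from h import *
np.set_printoptions(precision=4,suppress=True)
a=np.radians(-11.75); ex=np.array([np.cos(a),np.sin(a)]); ey=np.array([-np.sin(a),np.cos(a)])
for n in('top','side'):
    im,d,P=cloud(n); H,S,V=cv2.split(cv2.cvtColor(im,cv2.COLOR_BGR2HSV)); z=P[...,2]
    X=P[...,:2]@ex; Y=P[...,:2]@ey
    near=(P[...,0]>.4)&(P[...,0]<.72)&(P[...,1]>-.3)&(P[...,1]<.16)
    def rep(m,name): 
        m=m&near; m=cv2.morphologyEx(m.astype(np.uint8),cv2.MORPH_OPEN,np.ones((2,2))).astype(bool)
        k,l,st,c=cv2.connectedComponentsWithStats(m.astype(np.uint8))
        if k<2: print(name,'none'); return
        m=l==1+st[1:,4].argmax()
        q=[0,2,50,98,100]; print(n,name,m.sum(),'X',np.percentile(X[m],q),'Y',np.percentile(Y[m],q),'z',np.percentile(z[m],q))
    rep((S<60)&(V>120)&(z<.016)&(z>.007),'base')
    rep(((H<6)|(H>174))&(S>120)&(V>60)&(z>.05)&(z<.13),'red')
    rep((H>18)&(H<34)&(S>120)&(z>.04)&(z<.1),'paddle')
    rep((H>18)&(H<34)&(S>120)&(z>.034)&(z<.04),'railyellow')
    rep((V<70)&(z>.028)&(z<.042)&(P[...,0]<.55),'rail')
    rep((H>100)&(H<125)&(S>120)&(z>.038)&(z<.056),'rim')
```

```text
top base 482 X [0.1834 0.516  0.5371 0.5612 0.5631] Y [0.0103 0.022  0.134  0.2257 0.2298] z [0.0013 0.0045 0.012  0.0366 1.5174]
top red 61 X [0.4729 0.4731 0.4882 0.5036 0.5066] Y [-0.0224 -0.0214 -0.0085  0.0023  0.0025] z [0.0282 0.0288 0.0954 0.1063 0.1118]
top paddle 6 X [0.5712 0.5715 0.5759 0.5953 0.5971] Y [-0.1298 -0.1288 -0.1182 -0.1158 -0.1157] z [-0.0023  0.0068  0.0896  0.0927  0.0929]
railyellow none
top rail 331 X [0.4889 0.4893 0.5021 0.5128 0.5141] Y [0.0059 0.0118 0.1056 0.2036 0.208 ] z [0.0059 0.0209 0.0323 0.0395 0.0407]
top rim 26 X [0.5649 0.5651 0.5676 0.5715 0.5718] Y [-0.0741 -0.0738 -0.0539 -0.0326 -0.0322] z [0.0354 0.0366 0.0426 0.0481 0.0486]
side base 1208 X [0.3978 0.5056 0.6615 0.6993 0.7015] Y [-0.8673 -0.1283 -0.0902  0.0855  0.1045] z [-0.0051 -0.0003  0.0108  0.0152  0.874 ]
side red 123 X [0.4749 0.4754 0.4929 0.5105 0.5114] Y [-0.0232 -0.0211 -0.0144  0.0016  0.0339] z [0.033  0.0703 0.0897 0.1047 0.106 ]
side paddle 324 X [0.3978 0.5708 0.595  0.6292 0.6311] Y [-0.8673 -0.1249 -0.1219 -0.0884 -0.0789] z [0.0115 0.0268 0.0644 0.089  0.874 ]
side railyellow 4 X [0.3978 0.4045 0.5104 0.5117 0.5117] Y [-0.8673 -0.822  -0.1121 -0.1117 -0.1117] z [0.0336 0.0338 0.037  0.8238 0.874 ]
side rail 337 X [0.3978 0.4926 0.5054 0.5179 0.5229] Y [-0.8673 -0.102  -0.0428  0.0202  0.0286] z [0.0106 0.0285 0.0324 0.0378 0.874 ]
side rim 141 X [0.6314 0.6334 0.6512 0.658  0.6587] Y [-0.092  -0.0909 -0.0404  0.0642  0.0737] z [0.033  0.0334 0.0436 0.0479 0.0486]
```

Emit:
step_arm([
  [0,0,-0.02],
  [0,0,-0.02],
  [0,0,-0.02],
], jaw=[1,1,1], roll=[-0.1,-0.189,-0.189], squeeze=60)

```text
clock: 0.48
position: [0.2595, 0.6228, 0.2509]
orientation: [0.103, 0.995, -0.0, -0.0]
ft_force: [-0.4, -0.3, -0.5]
gripper_width: 0.0325
grip_force: 0.0
```

Emit:
step_arm([
  [-0.03,-0.04,0],
  [-0.06,-0.08,0],
  [-0.09,-0.12,0],
  [-0.12,-0.16,0],
  [-0.15,-0.2,0],
  [-0.18,-0.24,0],
  [-0.21,-0.28,0],
  [-0.24,-0.32,0],
  [-0.27,-0.36,0],
  [-0.29,-0.41,0],
  [-0.31,-0.46,0],
  [-0.33,-0.51,0],
  [-0.34,-0.56,0],
  [-0.35,-0.61,0],
  [-0.355,-0.64,0.02],
  [-0.355,-0.66,0.05],
  [-0.355,-0.672,0.08],
  [-0.355,-0.672,0.11],
  [-0.355,-0.672,0.12],
  [-0.355,-0.672,0.12],
], jaw=[1,1,1,1,1,1,1,1,1,1,1,1,1,1,1,1,1,1,1,1], roll=[0,0,0,0,0,0,0,0,0,0,0,0,0,0,0,0,0,0,0,0])

```text
clock: 2.98
position: [0.4696, -0.107, 0.131]
orientation: [0.103, 0.995, -0.0, -0.001]
ft_force: [-0.4, -0.2, 0.8]
gripper_width: 0.0003
grip_force: 0.0
```

Run:
```python
from h import *
a=np.radians(-11.75); s=ctrl.read_state(); p=s['position']; print(s['clock'],p[0]*np.cos(a)+p[1]*np.sin(a),-p[0]*np.sin(a)+p[1]*np.cos(a),p[2],s['ft_force'],s['gripper_width'])
im,d=grab('side'); im2,d=grab('wrist')
cv2.imwrite('pics/p2.png',np.hstack([cv2.resize(im[160:300,220:400],(450,350),interpolation=cv2.INTER_CUBIC),cv2.resize(im2,(350,350))]))
```

```text
2.975 0.48157558967904246 -0.009169894545657309 0.1310377369223116 [-0.40941292 -0.22578948  0.80702094] 0.00031072132039126763
```

View pics/p2.png

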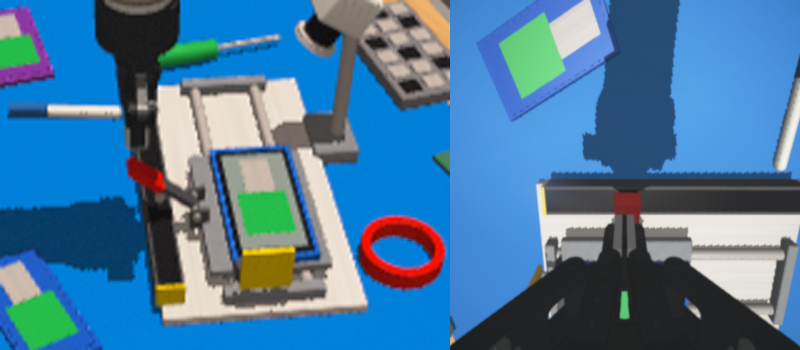

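The closed fingers stand right over the red pedal, at (150,175) in the left half and (627,205) in the wrist view. I'll push down.

Emit:
step_arm([
  [0,0,0.015],
  [0,0,0.025],
  [0,0,0.034],
  [0,0,0.042],
  [0,0,0.05],
  [0,0,0.057],
  [0,0,0.063],
  [0,0,0.063],
], jaw=[1,1,1,1,1,1,1,1], roll=[0,0,0,0,0,0,0,0])

```text
clock: 4.08
position: [0.4694, -0.1072, 0.0677]
orientation: [0.103, 0.995, -0.0, -0.001]
ft_force: [-0.8, 0.5, -0.4]
gripper_width: 0.0001
grip_force: 0.0
```

```bash
cat >> h.py <<'E'
a=np.radians(-11.75); ex=np.array([np.cos(a),np.sin(a)]); ey=np.array([-np.sin(a),np.cos(a)])
def st():
    s=ctrl.read_state(); p=s['position']; f=s['ft_force']
    print('t',round(s['clock'],2),'XYz',np.round([p[:2]@ex,p[:2]@ey,p[2]],4),'F',np.round([f[:2]@ex,f[:2]@ey,f[2]],1))
def red():
    im,d=grab('side'); im,d,P=cloud('side'); H,S,V=cv2.split(cv2.cvtColor(im,cv2.COLOR_BGR2HSV)); z=P[...,2]
    X=P[...,:2]@ex; Y=P[...,:2]@ey
    for nm,m,zz in (('red',((H<6)|(H>174))&(S>120)&(X>.43)&(X<.54)&(Y>-.05)&(Y<.16),(.028,.13)),('pad',(H>18)&(H<34)&(S>120)&(X>.55)&(X<.65)&(Y>-.14)&(Y<.05),(.05,.1)),('green',(H>45)&(H<75)&(S>120)&(X>.54)&(X<.66)&(Y>-.12)&(Y<.14),(.03,.08))):
        m=m&(z>zz[0])&(z<zz[1])
        if m.sum()>3: print(nm,m.sum(),*[np.round(np.percentile(q[m],[5,50,95]),4) for q in(X,Y,z)])
        else: print(nm,'none')
    return im
E
python3 -c "
from h import *
st(); red()"
```

```text
t 4.08 XYz [ 0.4814 -0.0093  0.0677] F [-0.9  0.3 -0.4]
red 109 [0.4569 0.475  0.4951] [-0.0197 -0.0155  0.0005] [0.0531 0.0612 0.069 ]
pad 265 [0.57   0.5923 0.6147] [-0.1243 -0.1217 -0.1188] [0.0524 0.0716 0.088 ]
green 316 [0.5882 0.6103 0.6327] [-0.0519 -0.0266  0.0002] [0.0427 0.0452 0.0476]
```

The lever sits at about 0.5 (pedal z ≈ 0.061). Next I'll go to the paddle.

Emit:
step_arm([
  [0,0,-0.04],
  [0,-0.03,-0.08],
  [-0.03,-0.08,-0.08],
  [-0.07,-0.12,-0.08],
  [-0.1,-0.156,-0.08],
  [-0.112,-0.156,-0.06],
  [-0.112,-0.156,-0.03],
  [-0.112,-0.156,0],
  [-0.112,-0.156,0.008],
  [-0.112,-0.156,0.008],
], jaw=[1,1,1,1,1,1,1,1,1,1], roll=[0,0,0,0,0,0,0,0,0,0])

```text
clock: 5.38
position: [0.5476, -0.2829, 0.0605]
orientation: [0.103, 0.995, 0.0, -0.0]
ft_force: [-0.1, -0.5, 0.0]
gripper_width: 0.0001
grip_force: 0.0
```

Run:
```python
from h import *
st(); im=red(); cv2.imwrite('pics/p3.png',cv2.resize(im[160:300,220:400],(630,490),interpolation=cv2.INTER_CUBIC))
```

```text
t 5.38 XYz [ 0.5938 -0.1655  0.0605] F [-0.  -0.5  0. ]
red 133 [0.4581 0.4784 0.4955] [-0.0196 -0.0101  0.0051] [0.0492 0.0611 0.0655]
pad 108 [0.5689 0.578  0.5875] [-0.1244 -0.122  -0.1187] [0.0526 0.0697 0.087 ]
green 53 [0.5858 0.5891 0.5981] [-0.0537 -0.0406 -0.0051] [0.043  0.0454 0.0482]
```

View pics/p3.png

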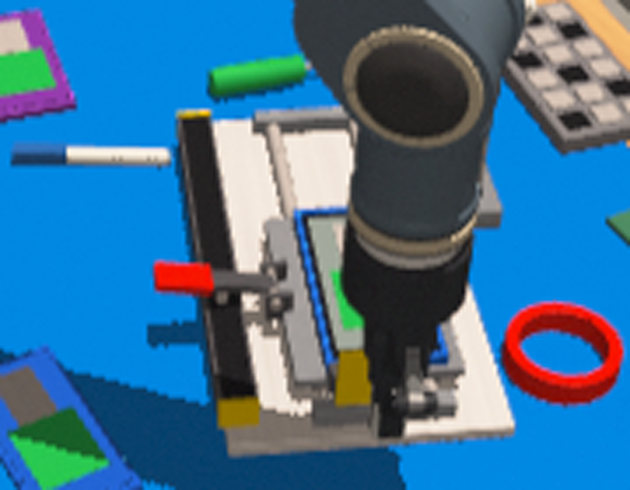

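Emit:
step_arm([
  [0,0.008,0],
  [0,0.016,0],
  [0,0.022,0],
  [0,0.026,0],
  [0,0.029,0],
  [0,0.032,0],
  [0,0.035,0],
  [0,0.038,0],
  [0,0.04,0],
], jaw=[1,1,1,1,1,1,1,1,1], roll=[0,0,0,0,0,0,0,0,0])

```text
clock: 6.55
position: [0.5556, -0.244, 0.0603]
orientation: [0.103, 0.995, -0.0, 0.0]
ft_force: [0.3, -2.9, 1.2]
gripper_width: 0.0002
grip_force: 1.6
```

```bash
python3 -c "
from h import *
st(); red()"
```

```text
t 6.55 XYz [ 0.5937 -0.1258  0.0603] F [ 0.9 -2.8  1.2]
red 132 [0.4581 0.4782 0.4962] [-0.012  -0.002   0.0115] [0.0507 0.0606 0.0661]
pad 97 [0.5692 0.5777 0.6129] [-0.1162 -0.1127 -0.1088] [0.052  0.07   0.0871]
green 77 [0.5856 0.5911 0.5976] [-0.0414 -0.014   0.0087] [0.0424 0.0449 0.0479]
```

Emit:
step_arm([
  [0,0.003,0],
  [0,0.006,0],
  [0,0.009,0],
  [0,0.012,0],
  [0,0.015,0],
  [0,0.018,0],
  [0,0.021,0],
  [0,0.024,0],
  [0,0.027,0],
  [0,0.03,0],
  [0,0.033,0],
  [0,0.036,0],
  [0,0.038,0],
  [0,0.04,0],
], jaw=[1,1,1,1,1,1,1,1,1,1,1,1,1,1], roll=[0,0,0,0,0,0,0,0,0,0,0,0,0,0])

```text
clock: 8.35
position: [0.564, -0.2044, 0.0603]
orientation: [0.103, 0.995, 0.0, 0.0]
ft_force: [-0.9, -2.4, 0.7]
gripper_width: -0.0001
grip_force: 1.7
```

```bash
python3 -c "
from h import *
st(); red()"
```

```text
t 8.35 XYz [ 0.5938 -0.0852  0.0603] F [-0.4 -2.6  0.7]
red 124 [0.4588 0.479  0.4954] [0.0286 0.0381 0.0545] [0.0467 0.0603 0.0652]
pad 101 [0.5692 0.5781 0.6137] [-0.0805 -0.072  -0.0687] [0.0507 0.07   0.0872]
green 71 [0.5859 0.5914 0.5978] [-0.0016  0.0268  0.0501] [0.0431 0.0456 0.0476]
```

Emit:
step_arm([
  [0,0.0015,0],
  [0,0.003,0],
  [0,0.0045,0],
], jaw=[1,1,1], roll=[0,0,0])

```text
clock: 8.78
position: [0.5648, -0.2001, 0.0603]
orientation: [0.103, 0.995, -0.0, 0.0]
ft_force: [-1.5, -3.2, 0.8]
gripper_width: 0.0
grip_force: 1.7
```

Emit:
step_arm([
  [0,0.0015,0],
  [0,0.003,0],
  [0,0.004,0],
], jaw=[1,1,1], roll=[0,0,0])

```text
clock: 9.15
position: [0.5657, -0.196, 0.0603]
orientation: [0.103, 0.995, 0.0, -0.0]
ft_force: [-1.1, -2.9, 0.5]
gripper_width: 0.0001
grip_force: 1.7
```

Emit:
step_arm([
  [0,0.0015,0],
  [0,0.003,0],
  [0,0.004,0],
], jaw=[1,1,1], roll=[0,0,0])

```text
clock: 9.52
position: [0.5665, -0.1921, 0.0603]
orientation: [0.103, 0.995, 0.0, -0.0]
ft_force: [-0.2, -2.5, 1.7]
gripper_width: -0.0002
grip_force: 1.7
```

Emit:
step_arm([
  [0,0.0015,0],
  [0,0.003,0],
  [0,0.004,0],
], jaw=[1,1,1], roll=[0,0,0])

```text
clock: 9.9
position: [0.5673, -0.1882, 0.0603]
orientation: [0.103, 0.995, 0.0, 0.0]
ft_force: [-0.5, -3.6, 0.8]
gripper_width: -0.0003
grip_force: 1.7
```

```bash
python3 -c "
from h import *
st(); red()"
```

```text
t 9.9 XYz [ 0.5937 -0.0687  0.0603] F [ 0.2 -3.6  0.8]
red 123 [0.458  0.4789 0.4967] [0.0452 0.0548 0.0691] [0.0512 0.0605 0.0662]
pad 96 [0.5691 0.5781 0.6141] [-0.0659 -0.0556 -0.053 ] [0.0525 0.0691 0.0876]
green 69 [0.586  0.5916 0.598 ] [0.0128 0.0441 0.0667] [0.0424 0.0452 0.0477]
```

Emit:
step_arm([
  [0,0.002,0],
  [0,0.004,0],
  [0,0.005,0],
], jaw=[1,1,1], roll=[0,0,0])

```text
clock: 10.32
position: [0.5684, -0.1832, 0.0603]
orientation: [0.103, 0.995, 0.0, 0.0]
ft_force: [-0.7, -3.7, 0.7]
gripper_width: 0.0002
grip_force: 1.7
```

Emit:
step_arm([
  [0,0.002,0],
  [0,0.004,0],
  [0,0.005,0],
], jaw=[1,1,1], roll=[0,0,0])

```text
clock: 10.7
position: [0.5694, -0.1783, 0.0603]
orientation: [0.103, 0.995, 0.0, -0.0]
ft_force: [-0.2, -3.1, 1.3]
gripper_width: -0.0001
grip_force: 1.7
```

Emit:
step_arm([
  [0,0.002,0],
  [0,0.004,0],
  [0,0.005,0],
], jaw=[1,1,1], roll=[0,0,0])

```text
clock: 11.08
position: [0.5704, -0.1734, 0.0603]
orientation: [0.103, 0.995, 0.0, -0.0]
ft_force: [-0.2, -3.4, 0.4]
gripper_width: -0.0001
grip_force: 1.8
```

Emit:
step_arm([
  [0,0.002,0],
  [0,0.004,0],
  [0,0.005,0],
], jaw=[1,1,1], roll=[0,0,0])

```text
clock: 11.45
position: [0.5714, -0.1685, 0.0603]
orientation: [0.103, 0.995, 0.0, -0.0]
ft_force: [0.8, -3.9, 0.9]
gripper_width: -0.0001
grip_force: 1.8
```

Emit:
step_arm([
  [0,0.002,0],
  [0,0.004,0],
  [0,0.005,0],
], jaw=[1,1,1], roll=[0,0,0])

```text
clock: 11.82
position: [0.5724, -0.1636, 0.0603]
orientation: [0.103, 0.995, 0.0, -0.0]
ft_force: [-0.2, -4.1, 1.1]
gripper_width: -0.0002
grip_force: 1.8
```

```bash
python3 -c "
from h import *
st(); red()"
```

```text
t 11.82 XYz [ 0.5938 -0.0436  0.0603] F [ 0.6 -4.   1.1]
red 114 [0.459  0.4787 0.4962] [0.0696 0.0791 0.094 ] [0.045  0.0605 0.0649]
pad 95 [0.5691 0.578  0.6147] [-0.0351 -0.0304 -0.028 ] [0.0515 0.0659 0.0878]
green 63 [0.5856 0.591  0.598 ] [0.0413 0.0696 0.0918] [0.0428 0.0452 0.0482]
```

Travel is about 0.089 and the brake is still riding on the rail.

Emit:
step_arm([
  [0,0.002,0],
  [0,0.004,0],
  [0,0.005,0],
], jaw=[1,1,1], roll=[0,0,0])

```text
clock: 12.25
position: [0.5735, -0.1587, 0.0603]
orientation: [0.103, 0.995, 0.0, 0.0]
ft_force: [-0.2, -3.9, 0.9]
gripper_width: 0.0
grip_force: 1.8
```

Emit:
step_arm([
  [0,0.002,0],
  [0,0.004,0],
  [0,0.005,0],
], jaw=[1,1,1], roll=[0,0,0])

```text
clock: 12.62
position: [0.5745, -0.1538, 0.0603]
orientation: [0.103, 0.995, 0.0, 0.0]
ft_force: [-0.3, -3.3, 0.1]
gripper_width: -0.0004
grip_force: 1.8
```

Emit:
step_arm([
  [0,0.002,0],
  [0,0.004,0],
  [0,0.005,0],
], jaw=[1,1,1], roll=[0,0,0])

```text
clock: 13.0
position: [0.5755, -0.1489, 0.0603]
orientation: [0.103, 0.995, 0.0, 0.0]
ft_force: [-0.0, -4.2, 0.8]
gripper_width: -0.0004
grip_force: 1.7
```

Emit:
step_arm([
  [0,0.002,0],
  [0,0.004,0],
  [0,0.005,0],
], jaw=[1,1,1], roll=[0,0,0])

```text
clock: 13.38
position: [0.5765, -0.1441, 0.0603]
orientation: [0.103, 0.995, 0.0, -0.0]
ft_force: [0.5, -3.7, 1.9]
gripper_width: 0.0002
grip_force: 1.8
```

```bash
python3 -c "
from h import *
st(); red()"
```

```text
t 13.38 XYz [ 0.5937 -0.0237  0.0603] F [ 1.3 -3.5  1.9]
red 105 [0.4571 0.4775 0.4949] [0.0896 0.0991 0.1124] [0.0405 0.0494 0.0521]
pad 101 [0.5688 0.5776 0.6154] [-0.0163 -0.0108 -0.0071] [0.0518 0.0679 0.0879]
green 61 [0.5859 0.591  0.5976] [0.0592 0.0913 0.1144] [0.0427 0.045  0.048 ]
```

The pedal dropped to z ≈ 0.049, so the carriage is locked at about 0.109. I'll back off and hover open above the pedal.

Emit:
step_arm([
  [0,-0.01,0],
  [0,-0.025,0],
  [0,-0.025,-0.03],
  [0,-0.025,-0.08],
  [0.03,-0.02,-0.1],
  [0.07,0,-0.1],
  [0.11,0.04,-0.1],
  [0.124,0.08,-0.1],
  [0.124,0.11,-0.1],
  [0.124,0.124,-0.1],
  [0.124,0.124,-0.1],
  [0.124,0.124,-0.1],
  [0.124,0.124,-0.1],
  [0.124,0.124,-0.1],
  [0.124,0.124,-0.1],
  [0.124,0.124,-0.1],
  [0.124,0.124,-0.1],
  [0.124,0.124,-0.1],
  [0.124,0.124,-0.1],
  [0.124,0.124,-0.1],
], jaw=[1,1,1,1,1,1,1,0,-1,-1,-1,-1,-1,-1,-1,-1,-1,-1,-1,-1], roll=[0,0,0,0,0,0,0,0,0,0,0,0,0,0,0,0,0,0,0,0])

```text
clock: 15.92
position: [0.4804, 0.0024, 0.1603]
orientation: [0.103, 0.995, 0.0, 0.0]
ft_force: [0.2, 0.4, -0.0]
gripper_width: 0.0857
grip_force: 0.0
```

Run:
```python
from h import *
st(); im=red(); im2,d=grab('wrist')
cv2.imwrite('pics/p4.png',np.hstack([cv2.resize(im[160:300,220:400],(450,350),interpolation=cv2.INTER_CUBIC),cv2.resize(im2,(350,350))]))
im,d,P=cloud('wrist'); H,S,V=cv2.split(cv2.cvtColor(im,cv2.COLOR_BGR2HSV)); z=P[...,2]
m=((H<6)|(H>174))&(S>120)&(z>.03)&(z<.07)
X=P[...,:2]@ex; Y=P[...,:2]@ey; m&=(abs(X-.475)<.05)
print(m.sum(),*[np.round(np.percentile(q[m],[3,50,97]),4) for q in(X,Y,z)])
```

```text
t 15.93 XYz [0.4699 0.1002 0.1603] F [ 0.1  0.4 -0. ]
red 108 [0.4572 0.477  0.495 ] [0.0861 0.0948 0.1102] [0.0425 0.0492 0.0525]
pad 238 [0.5707 0.5927 0.6151] [-0.0178 -0.0153 -0.012 ] [0.0522 0.071  0.0872]
green 257 [0.5883 0.6099 0.6323] [0.0544 0.0795 0.1062] [0.0429 0.0454 0.0476]
1500 [0.4552 0.4752 0.4953] [0.0899 0.1007 0.1115] [0.0487 0.0511 0.0523]
```

View pics/p4.png

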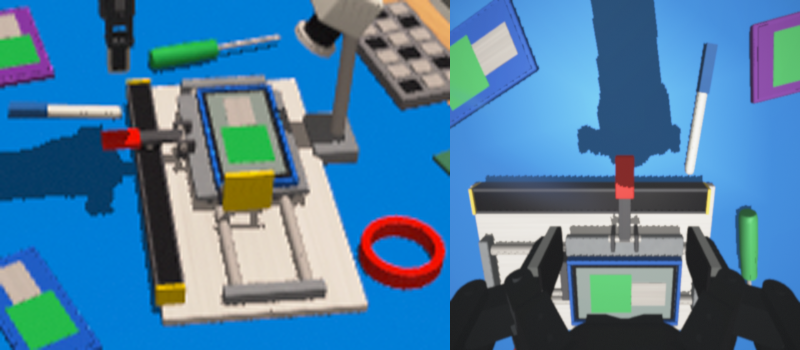

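The picture confirms the lock: the lever is level, with the pedal at (122,138), and the pedal lies centred between the open fingers at (625,178). I'll wait out the rest of the three seconds, then descend around the pedal.

Emit:
step_arm([
  [0.004,0,0],
  [0.004,0,0],
  [0.004,0,0],
  [0.004,0,0],
  [0.004,0,0],
  [0.004,0,0],
  [0.004,0,0],
  [0.004,0,0],
  [0.004,0,0],
  [0.004,0,0],
  [0.004,0,0],
  [0.004,0,0.03],
  [0.004,0,0.06],
  [0.004,0,0.09],
  [0.004,0,0.11],
  [0.004,0,0.125],
  [0.004,0,0.134],
  [0.004,0,0.134],
], jaw=[0,0,0,0,0,0,0,0,0,0,0,0,0,0,0,0,0,0], roll=[0,0,0,0,0,0,0,0,0,0,0,0,0,0,0,0,0,0])

```text
clock: 18.27
position: [0.4764, 0.0032, 0.026]
orientation: [0.103, 0.995, -0.0, -0.0]
ft_force: [0.2, -0.2, 0.2]
gripper_width: 0.0424
grip_force: 0.0
```

Emit:
step_arm([
  [0,0,0],
  [0,0,0],
  [0,0,0],
  [0,0,0],
  [0,0,0],
  [0,0,0],
  [0,0,0],
], jaw=[0.3,0.4,0.5,1,1,1,1], roll=[0,0,0,0,0,0,0], squeeze=60)

```text
clock: 19.15
position: [0.477, 0.0034, 0.0268]
orientation: [0.103, 0.995, 0.0, 0.0]
ft_force: [-0.8, 1.0, 6.5]
gripper_width: 0.0229
grip_force: 58.8
```

Emit:
step_arm([
  [-0.0005,0,0.0],
  [-0.001,0,-0.01],
  [-0.003,0,-0.02],
  [-0.006,0,-0.03],
  [-0.011,0,-0.04],
  [-0.014,0,-0.045],
  [-0.014,0,-0.045],
], jaw=[1,1,1,1,1,1,1], roll=[0,0,0,0,0,0,0])

```text
clock: 20.02
position: [0.49, 0.0, 0.072]
orientation: [0.103, 0.995, 0.0, -0.0]
ft_force: [-2.7, -2.9, -1.9]
gripper_width: 0.0224
grip_force: 59.6
```

```bash
python3 -c "
from h import *
st(); red()"
```

```text
t 20.02 XYz [0.4797 0.0998 0.072 ] F [-2.  -3.4 -1.9]
red 43 [0.4651 0.4958 0.5027] [0.0844 0.0926 0.1067] [0.0691 0.0764 0.0919]
pad 239 [0.5701 0.5928 0.615 ] [-0.0188 -0.0159 -0.0124] [0.0517 0.0703 0.0879]
green 259 [0.5876 0.6101 0.6322] [0.0536 0.0789 0.1054] [0.0424 0.0451 0.0483]
```

Emit:
step_arm([
  [0,0,0],
  [0,0,0],
  [0,0,-0.02],
  [0,0,-0.06],
  [0,0,-0.1],
  [0,0,-0.13],
  [0,0,-0.13],
  [0,0,-0.13],
  [0,0,-0.13],
  [0,0,-0.13],
  [0,0,-0.13],
  [0,0,-0.13],
], jaw=[0,-0.5,-1,-1,-1,-1,-1,-1,-1,-1,-1,-1], roll=[0,0,0,0,0,0,0,0,0,0,0,0])

```text
clock: 21.58
position: [0.4901, 0.0003, 0.2011]
orientation: [0.103, 0.995, -0.0, -0.0]
ft_force: [0.5, 0.4, 0.2]
gripper_width: 0.0854
grip_force: 0.0
```

Run:
```python
from h import *
st(); im=red(); cv2.imwrite('pics/p5.png',cv2.resize(im[160:300,220:400],(630,490),interpolation=cv2.INTER_CUBIC))
```

```text
t 21.57 XYz [0.4798 0.1001 0.2011] F [0.5 0.5 0.2]
red 134 [0.475  0.4922 0.5079] [-0.0203 -0.0105  0.0669] [0.0322 0.0902 0.1042]
pad 263 [0.5702 0.5925 0.6147] [-0.1244 -0.1218 -0.1185] [0.0519 0.0716 0.0875]
green 315 [0.5875 0.6099 0.6321] [-0.053  -0.0272 -0.0009] [0.0426 0.0454 0.0479]
```

View pics/p5.png

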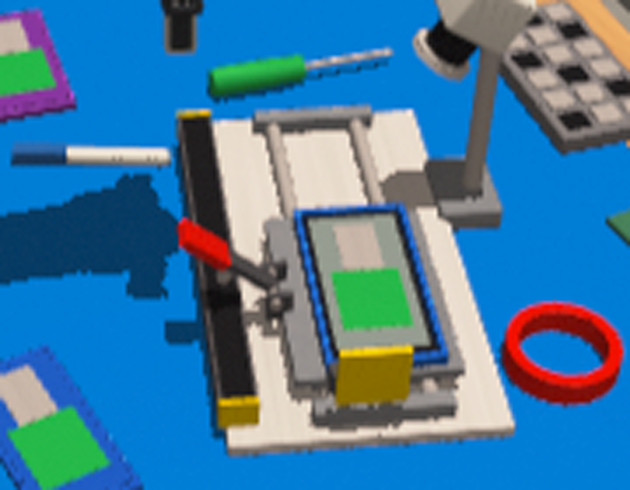

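The carriage is home with the paddle at (375,375), the lever is up at (205,243), and the phone is in its nest at (370,285). All the positions match the start.

```bash
python3 -c "
from h import *
print(ctrl.hand_in())"
```

```text
the job is handed in; nothing more can be done
None
```

The job is handed in (no verdict came back): by the camera images the carriage locked at about 0.109 m for over 3 s hands-off, then ran home with the lever up, the phone in its nest, the paddle push reading only about 4 N between steps, and nothing else on the bench touched.

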